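# Clear the kitchen timer with the pen and put the pen back in its tube

## Robot

A 7-joint arm with a two-finger parallel gripper is mounted at the origin on a cart in front of the work surface, level with it; the furniture and walls round the work are solid. World frame = base frame: x ahead of the robot, y to its left, z up, the work surface at z = 0. Lengths are in m, angles in rad, forces in N, time in s.
With the tool pointing down it reaches from about 0.4 to 0.875 m from the base axis. Payload 19.3 kg.
Tool frame: the origin (TCP) lies between the finger pads; the fingertips stand 17 mm ahead of it and the grasp point (between the pads) lies 2 mm behind it; z points along the fingers, y is the line along which they close (so a half turn about z gives the same grasp; the last joint's range is limited). The gripper opens to 85 mm and grips with 20 to 120 N. Pads are 22 mm wide; open, the fingers measure 114 mm over their backs; the gripper's body (76 mm by 85 mm) begins 54 mm behind the grasp point. The pads swing forward as they close: fully open they stand 13 mm farther back than shut.
Start: joints at [1.214, 0.521, -0.036, 1.599, 0.021, 1.021, -0.113], TCP at [0.177, -0.599, 0.248] pointing down, gripper open.
Joint ranges: [-2.91, 2.91], [-0.3, 2.13], [-1.5, 1.42], [0.17, 2.43], [-1.26, 4.41], [0.16, 1.93], [-2.52, 2.52]. Speed limits (rad/s): [1.89, 1.89, 2.39, 2.39, 3.01, 3.01, 3.01].

## Interface

Orientations are given as [roll, pitch, yaw] about the fixed x, y, z axes, in that order (R = Rz(yaw) Ry(pitch) Rx(roll)).
In Python, from workcell import bot gives the robot as it stands.
- The arm moves only by the shell command python3 -m inch 'ROWS' [FORCE]. ROWS is JSON, a list of rows, each a list of 7 numbers: the shift along the tool's x, y, z in units of 200 mm (1.0 is 200 mm), then the turn, a rotation vector about the tool's x, y, z in units of 90 degrees (1.0 is 90 degrees), then the opening, from 0 (shut) to 1 (fully open). In form: [[x, y, z, rx, ry, rz, grip], ...]. A call has 1 to 20 rows; each row is the pose to reach, as a shift and turn from the pose commanded when the call began, along the tool's axes at that moment; what a row does not reach only later rows make up. A row lasts 1/8 s, in which the tool goes at most 62.5 mm and 10.7 degrees, less where a joint would pass 70% of its speed; a pose out of reach is approached as far as the arm can. A call with a number of a shift or a turn outside -1 to 1 is refused whole. A call with a gripper value outside its range is refused whole. The fingers move at their own pace and stop on an object; FORCE is the grip in N (left out, the last holds). Time passes only in rows, so rows that repeat a pose let the fingers close. It gives the time, the measured TCP pose, the force, the opening and the grip force at its end, in the units of the state.
- bot.observe(): the state, without advancing time (a new reading comes with each control period).
- bot.grab_frame(name): name is "scene" or "top" or "wrist"; returns a dict with "img" (480x640x3 uint8, red, green, blue), "z_map" (480x640 float32, m along the optical axis (not along the pixel's ray), 0 where there is no reading), "vfov" (degrees; the focal length in pixels is half the picture's height over the tangent of half this angle, whatever the lens; pixels are square), "cx", "cy" (the principal point, pixels), "rvec" (rotation vector, rad) and "tvec" (3), from world to camera coordinates, as OpenCV has them. Camera axes: x right, y down, z forward; pixel columns grow to the right and rows downward; lengths in m; the calibration is good to about 2 mm. A picture is of the moment at which its call begins.
- bot.job_done(): hands the job in; it is judged then, once.
The state is a dict: "clock": time; "qpos": joint angles; "qd": joint speeds; "joint_efforts": joint torques, N m; "position": TCP position; "tool_rot": TCP orientation; "force": force on the tool from outside, world axes, zero at the start; "moment": the same for the moment, N m; "grip_width": finger opening in m; "finger_force": force on a finger pad.
Only numpy, scipy, OpenCV 4.12 (cv2) and the standard library are available. Lean on these libraries where they do the work, as an engineer would, in place of code of your own. Each camera call takes 0.05 s, during which the arm holds its last target. There are 200 camera calls.

## Task

Take the order pen that was left leaning in the drinking glass and, with its writing tip, push the small recessed clear button of the sloping kitchen timer fully down and hold it there for a good second, without pressing any of the four channel keys. Then drop the pen tip-down into the narrow pen tube at the side of the order-pad tray so that it stands on the tube's floor, and leave the glass standing where it is.

Things in the scene. Friction and masses are not known exactly. Their poses are not given: they have to be found in the camera images.
- order_pen: Loose red ballpoint pen, 145 mm long, about 9 to 11 mm thick, 16 g, leaning tip-down in the glass, about 37 degrees from vertical, about 40 mm of it sticking out over the rim on the robot's side. Origin halfway along it, 4 mm to one side of the centre line; +y points along the pen to the writing tip.
- pen_tip (a point): Centre of the pen's writing tip, on the centre line; the last 20 mm taper from 9 mm to 4 mm and less. +y points out of the tip along the pen.
- pen_tail (a point): Centre of the pen's other, blunt end (the end with the clip, uppermost at the start), on the centre line.
- glass: Loose clear drinking glass, 81 mm wide at the rim, 68 mm at the foot, 93 mm high, inner floor at 10 mm, wall 3 mm, empty but for the pen. Origin at the centre of its underside; z up.
- timer: Fixed kitchen timer, 150 mm wide, about 108 mm deep and 72 mm high, a flat unit on a steel easel whose face slopes 26 degrees from level towards the robot's side. Origin under its middle on the counter; its front looks along its -x; z up.
- recess_mouth (a point): Centre of the round mouth of the recess in the lower right corner of the timer's face, at the top of a steel bezel (21 mm across, 1.5 mm proud). Bore 13 mm. Its +z is the face's outward normal, +x runs up the slope, +y to the left. The button's top lies 7.5 mm below this point.
- button_top (a point): Centre of the top of the clear button, a white disc 11 mm across at the bottom of the recess; it moves with the button. Axes as recess_mouth.
- clear_button (a joint): Clear button: 0 as it rests, 0.004 m fully down; springs back (about 4 N fully down).
- channel_key_1 (a joint): Leftmost of the four grey channel keys (20 x 13 mm, 4 mm proud, in a row across the middle of the face, 28 mm up the slope from the recess): 0 up, 0.003 m pressed; springs back.
- channel_key_2 (a joint): Second channel key from the left, the same.
- channel_key_3 (a joint): Third channel key from the left, the same.
- channel_key_4 (a joint): Rightmost channel key, the same; directly up the slope from the recess.
- order_tray: Fixed sheet-steel order-pad tray, 132 x 102 x 16 mm, with the pad in it and the pen tube at its left (+y) side. Origin under the middle of the tray; z up.
- pen_sleeve: The pen tube, fixed to the tray: round steel, 26 mm outside, 21 mm bore, 105 mm long, closed floor 3 mm thick, leaning 18 degrees with its mouth towards the tray's front (-x). Origin at the centre of its underside; +z along the tube to its mouth.
- sleeve_mouth (a point): Centre of the tube's open mouth, about 106 mm above the counter; +z points out of the tube.
Mind the look-alikes: they are no part of the job. Of the things shaped like the glass, the clear one is meant.

How it is judged:
On the way:
1. the pen's tip has the clear button fully down (over 3 mm of 4) for 0.6 s (value of joint clear_button above 0.003 m and distance between pen_tip and button_top below 0.008 m), for 0.6 s.
At the end, for the whole second after the job is handed in: The pen stands at rest in the pen tube, tip down on its floor (within 9 mm of it, inside the bore, within 0.2 rad of the tube's axis); the clear button is up again; the glass is upright and within 50 mm of where it stood (z of pen_tip in the frame of pen_sleeve between -0.002 and 0.012 m and x of pen_tip in the frame of pen_sleeve between -0.013 and 0.013 m and y of pen_tip in the frame of pen_sleeve between -0.013 and 0.013 m and angle between the y axis of order_pen and the z axis of pen_sleeve, either way round below 0.2 rad and linear speed of order_pen below 0.03 m/s and value of joint clear_button below 0.001 m and angle between glass's own z axis and vertical below 0.1 rad and distance of glass from where it was at the start of the episode below 0.05 m); the robot touches nothing.
It fails at once if channel key 1 was pressed by more than 2 mm (value of joint channel_key_1 above 0.002 m).
It fails at once if channel key 2 was pressed by more than 2 mm (value of joint channel_key_2 above 0.002 m).
It fails at once if channel key 3 was pressed by more than 2 mm (value of joint channel_key_3 above 0.002 m).
It fails at once if channel key 4 was pressed by more than 2 mm (value of joint channel_key_4 above 0.002 m).
It fails at once if the glass was knocked over (angle between glass's own z axis and vertical above 0.6 rad).
It also fails if it takes over 61 s, if anything falls off the work surface, if the arm or the gripper's body presses on something with over 40 N, if the wrist force passes 120 N, or if a joint passes its speed limit or range.

## Working session

There is one attempt and no reset: what is moved stays moved. The work goes in short steps, Python scripts to look and compute and a shell command to move; the robot and the scene stay as the last step left them, time stands still between calls to the robot, and variables do not carry over. Pictures are saved under pics/ and viewed, at most 10 in all, crops included, and the job is handed in when it is done.

```bash
ls; mkdir -p pics; cat > h.py <<'E'
import numpy as np, cv2
from workcell import bot
from scipy.spatial.transform import Rotation as R
def grab(n,save=None):
    f=bot.grab_frame(n); 
    if save: cv2.imwrite(f'pics/{save}.png',f['img'][:,:,::-1]); np.savez(f'pics/{save}.npz',**f)
    return f
def load(s): return dict(np.load(f'pics/{s}.npz'))
def cam(f):
    fl=240/np.tan(np.radians(float(f['vfov']))/2); Rm=cv2.Rodrigues(np.array(f['rvec'],float))[0]
    return fl,Rm,np.array(f['tvec'],float).ravel()
def ray(f,u,v):
    fl,Rm,t=cam(f); d=np.array([(u-f['cx'])/fl,(v-f['cy'])/fl,1.]); return -Rm.T@t, Rm.T@d
def px(f,u,v,z=None):
    o,d=ray(f,u,v); return o+d*(f['z_map'][int(round(v)),int(round(u))] if z is None else z)
def atz(f,u,v,h): o,d=ray(f,u,v); return o+d*(h-o[2])/d[2]
def proj(f,P):
    fl,Rm,t=cam(f); c=Rm@np.array(P)+t; return np.array([fl*c[0]/c[2]+f['cx'],fl*c[1]/c[2]+f['cy']])
def tri(obs):
    A=np.zeros((3,3));b=np.zeros(3)
    for f,u,v in obs:
        o,d=ray(f,u,v); d=d/np.linalg.norm(d); M=np.eye(3)-np.outer(d,d); A+=M;b+=M@o
    return np.linalg.solve(A,b)
def tool(): s=bot.observe(); return np.array(s['position']),s['tool_rot'],s
E
python3 - <<'E'
from h import *
for n in('scene','top'):
    f=grab(n,n+'0'); print(n,f['vfov'],f['cx'],f['cy'],ray(f,320,240))
s=bot.observe();print({k:np.round(v,3) for k,v in s.items()})
a=load('scene0')['img'];b=load('top0')['img']
E
```

```text
pics
scene 46.08750462328097 325.82305509984997 239.33429255978314 (array([-0.11085365,  0.73515138,  1.01664032]), array([ 0.45236739, -0.6465231 , -0.61439363]))
top 43.47190436681116 321.8703939821663 235.57073803821424 (array([ 0.371279  , -0.24321077,  1.31872856]), array([ 0.12373371,  0.0097871 , -0.99229934]))
{'clock': np.float64(0.1), 'qpos': array([ 1.214,  0.522, -0.036,  1.6  ,  0.021,  1.021, -0.113]), 'qd': array([-0.001, -0.001, -0.002, -0.001,  0.001,  0.002,  0.001]), 'joint_efforts': array([ 3.0000e-03, -9.2847e+01,  1.9830e+00, -3.7053e+01,  1.8000e-02,
        5.0000e-03,  0.0000e+00]), 'position': array([ 0.177, -0.599,  0.248]), 'tool_rot': array([-3.141,  0.   ,  0.287]), 'force': array([ 0.106,  0.173, -0.041]), 'moment': array([-0.037,  0.008, -0.002]), 'finger_force': np.float64(0.0), 'grip_width': np.float64(0.086)}
```

View pics/scene0.png

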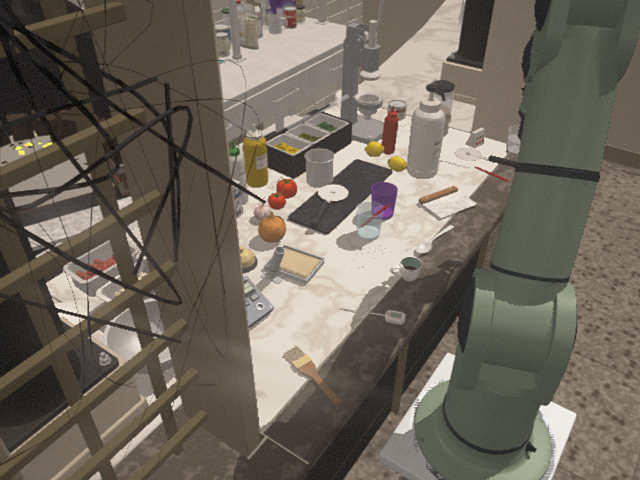

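View pics/top0.png

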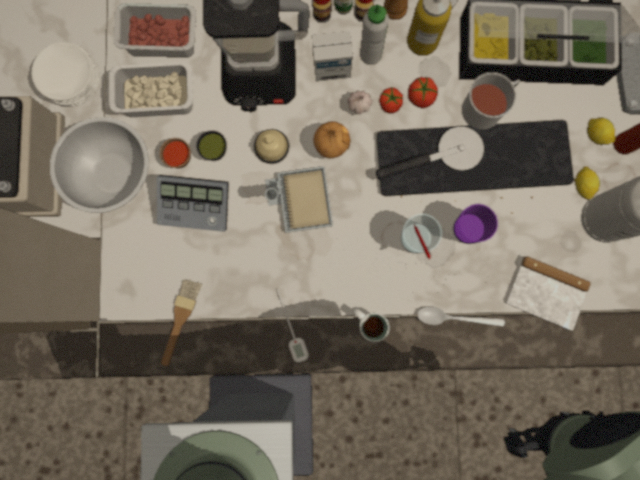

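The scene view shows the clear glass with the red pen at (368,227), the purple tumbler at (384,200), the tray with its tube at about (278,260), and part of the timer at (257,303). The top view shows the glass at (421,234) with the pen tail at (429,257), the tube at (271,190) and the timer at (191,203).

Candidates:
- **Pen:** the red stick in the clear glass at top (424,240), or the red stick lying at scene (490,172). I choose the one in the glass.
- **Glass:** clear (421,234), purple (475,224), or the steel/pink tumbler (490,100). I choose the clear one.

Next is a close crop to check this choice.

```bash
python3 - <<'E'
from h import *
t=load('top0');s=load('scene0')
def crop(f,u0,v0,w,h,k): return cv2.resize(f['img'][v0:v0+h,u0:u0+w,::-1],None,fx=k,fy=k,interpolation=cv2.INTER_CUBIC)
A=crop(t,380,200,80,60,5); B=crop(t,150,165,80,60,5); C=crop(t,255,160,80,60,5); D=crop(s,335,190,80,60,5)
cv2.imwrite('pics/m1.png',np.vstack([np.hstack([A,B]),np.hstack([C,D])]))
for n,u,v in [('rim tail',429,257),('glass',421,234),('timer',191,203),('tubemouth',271,190),('tray',305,200)]:
    print(n,px(t,u,v).round(3))
for n,u,v in [('counter',350,265),('glass',421,234)]: print(n,atz(t,u,v,0).round(3))
E
```

```text
rim tail [ 0.481 -0.447  0.125]
glass [ 0.542 -0.451  0.013]
timer [0.616 0.044 0.051]
tubemouth [ 0.649 -0.124  0.008]
tray [ 0.624 -0.199  0.01 ]
counter [ 0.479 -0.295  0.   ]
glass [ 0.544 -0.453  0.   ]
```

View pics/m1.png

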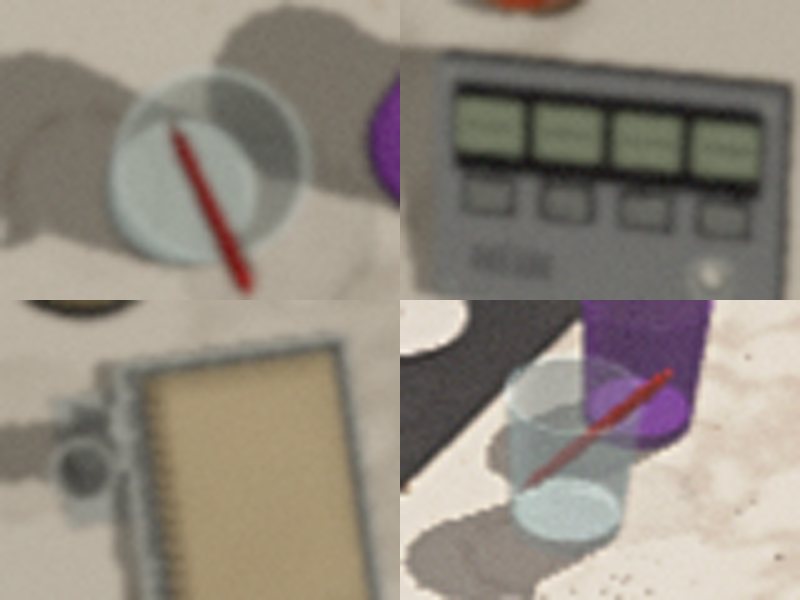

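The choice is confirmed: a red pen in the clear glass, with its tail at top (429.4,257.6) and scene (389.4,204.8). Its tip end is at about top (415,226) and scene (360.4,227.4). The recess is at top (212,220) and the tube mouth at top (272,193.4). Now I'll triangulate.

```bash
python3 - <<'E'
from h import *
t=load('top0');s=load('scene0')
tail=tri([(t,429.2,257),(s,389,205.2)]); tip=tri([(t,415,226),(s,360.6,227.2)])
d=tip-tail; print('tail',tail.round(4),'tip',tip.round(4),'len',np.linalg.norm(d),'tilt',np.degrees(np.arccos(-d[2]/np.linalg.norm(d))),'az',np.degrees(np.arctan2(d[1],d[0])))
rec=px(t,212,220); print('recess',rec, 'mouth z.106',atz(t,272,193.4,.106),'proj',proj(s,atz(t,272,193.4,.106)),proj(s,rec))
# timer face plane
P=np.array([px(t,u,v) for u in range(165,225,4) for v in range(212,225,2)]); c=P.mean(0); n=np.linalg.svd(P-c)[2][2]; print('n',n*np.sign(n[2]),c)
# glass rim top ellipse
print('rim near/far pts', atz(t,380+108/5,200+175/5,.093),atz(t,380+308/5,200+160/5,.093),atz(t,380+215/5,200+68/5,.093))
pos,rpy,_=tool(); f=grab('wrist','w0'); 
print('wrist cam in tool:', R.from_euler('xyz',rpy).as_matrix().T@(ray(f,320,240)[0]-pos), R.from_euler('xyz',rpy).as_matrix().T@ray(f,320,240)[1], f['vfov'])
E
```

```text
tail [ 0.4811 -0.4485  0.121 ] tip [ 0.5608 -0.4378  0.0164] len 0.13200134123246904 tilt 37.56564084492791 az 7.640780609901386
recess [0.58178115 0.00363609 0.02629814] mouth z.106 [ 0.62116305 -0.13483601  0.106     ] proj [280.74883031 248.88213295] [260.05162898 308.60336402]
n [-0.50582555  0.05971781  0.86056626] [0.58573608 0.0432715  0.03477403]
rim near/far pts [ 0.53054982 -0.39871575  0.093     ] [ 0.53483666 -0.48089986  0.093     ] [ 0.57397167 -0.44449766  0.093     ]
wrist cam in tool: [ 0.07960948 -0.000444   -0.12486901] [-0.30557366 -0.00251261  0.95219225] 63.63050660226711
```

```bash
cat >> h.py <<'E'
def axes(d,yaw=None):
    z=np.array(d)/np.linalg.norm(d); a=np.arctan2(z[1],z[0]) if yaw is None else yaw
    y=np.array([np.sin(a),-np.cos(a),0]); y-=z*(y@z); y/=np.linalg.norm(y)
    return np.c_[np.cross(y,z),y,z]
def row(p,M,p0=None,M0=None):
    pos,rpy,_=tool(); M1=R.from_euler('xyz',rpy).as_matrix()
    if p0 is not None: pos,M1=p0,M0
    r=np.r_[M1.T@(np.array(p)-pos)/.2, R.from_matrix(M1.T@M).as_rotvec()/(np.pi/2)]
    print('row',r.round(3).tolist()); return r
E
python3 - <<'E'
from h import *
el,az=np.radians(37.5),np.radians(7.6)
d=np.array([np.sin(el)*np.cos(az),np.sin(el)*np.sin(az),-np.cos(el)])
tail=np.array([.478,-.449,.125])
row(tail-.09*d,axes(d))
E
```

```text
row [1.387, -0.336, 0.257, -0.033, 0.416, 0.094]
```

```bash
python3 -m inch '[[1,-0.336,0,-0.033,0.416,0.094,0.4],[1,-0.336,0,-0.033,0.416,0.094,0.4],[1,-0.336,0,-0.033,0.416,0.094,0.4],[1,-0.336,0,-0.033,0.416,0.094,0.4],[1,-0.336,0,-0.033,0.416,0.094,0.4],[1,-0.336,0,-0.033,0.416,0.094,0.4]]' 40; python3 - <<'E'
from h import *
el,az=np.radians(37.5),np.radians(7.6)
d=np.array([np.sin(el)*np.cos(az),np.sin(el)*np.sin(az),-np.cos(el)])
tail=np.array([.478,-.449,.125])
row(tail-.09*d,axes(d))
E
```

```text
clock: 0.9
position: [0.3489, -0.4795, 0.2484]
tool_rot: [3.138, -0.653, 0.135]
force: [-0.2, -0.4, -0.1]
grip_width: 0.0343
finger_force: 0.0
row [0.149, -0.066, 0.441, 0.001, 0.001, 0.001]
```

```bash
python3 -m inch '[[0.149,-0.066,0.441,0,0,0,0.4],[0.149,-0.066,0.441,0,0,0,0.4],[0.149,-0.066,0.441,0,0,0,0.4],[0.149,-0.066,0.441,0,0,0,0.4]]'; python3 - <<'E'
from h import *
f=grab('wrist','w1'); f=grab('wrist','w1')
el,az=np.radians(37.5),np.radians(7.6)
d=np.array([np.sin(el)*np.cos(az),np.sin(el)*np.sin(az),-np.cos(el)])
tail=np.array([.478,-.449,.125])
print(proj(f,tail),proj(f,tail+.145*d))
E
```

```text
clock: 1.4
position: [0.4242, -0.4561, 0.1969]
tool_rot: [3.138, -0.654, 0.135]
force: [-0.5, 0.3, 0.4]
grip_width: 0.0345
finger_force: 0.0
[321.21588408 256.98911793] [320.75241603 203.89909831]
```

View pics/w1.png

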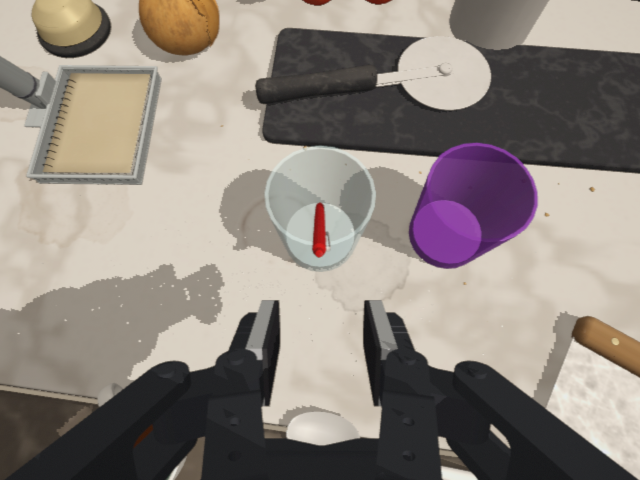

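```bash
python3 - <<'E'
from h import *
f=load('w1');t=load('top0');s=load('scene0')
im=f['img'].astype(int); m=(im[:,:,0]>110)&(im[:,:,1]<70)&(im[:,:,2]<70); 
m[:190]=0;m[270:]=0;m[:,:290]=0;m[:,345:]=0
for v in range(198,262,4):
    u=np.where(m[v])[0]
    if len(u): print(v,u.min(),u.max(),f['z_map'][v,(u.min()+u.max())//2].round(4))
for v in range(252,260): print(v,im[v,319],f['z_map'][v,319])
crop=cv2.resize(f['img'][190:265,270:370,::-1],None,fx=7,fy=7,interpolation=cv2.INTER_CUBIC); cv2.imwrite('pics/m2.png',crop)
E
```

```text
206 316 322 0.3343
210 316 323 0.3193
214 315 323 0.3072
218 315 323 0.2931
222 315 323 0.2835
226 315 324 0.273
230 314 324 0.2629
234 314 325 0.2538
238 314 324 0.2456
242 313 324 0.2376
246 313 324 0.2362
250 313 324 0.231
254 315 322 0.2313
252 [196  31  29] 0.23082435
253 [193  36  33] 0.23168091
254 [191  39  36] 0.23068734
255 [189  37  36] 0.2303656
256 [185  48  45] 0.23093905
257 [167 117 112] 0.23153637
258 [179 187 181] 0.30205297
259 [181 192 186] 0.30557507
```

View pics/m2.png

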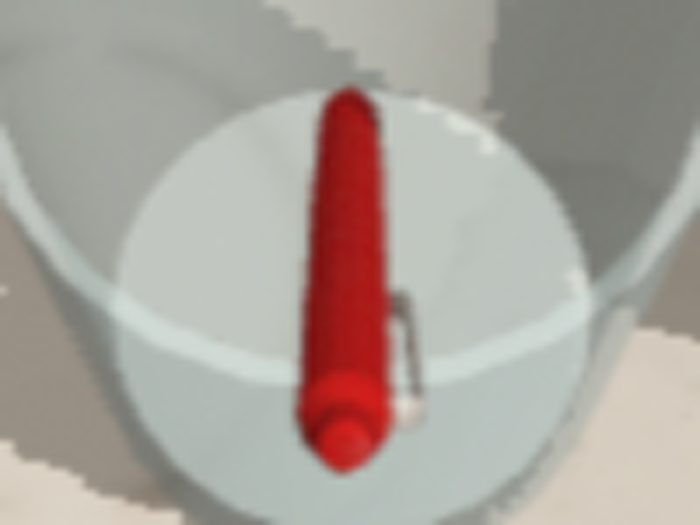

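The crop shows the pen's capped tail at wrist (319,254) and its tip at (320,204). The wire clip sticks out to the right, at (328,240), which is along the closing line. I'll turn the gripper 90° about the pen so the pads bear on the bare barrel.

```bash
python3 - <<'E'
from h import *
f=load('w1');t=load('top0');s=load('scene0')
P=np.array([px(f,319.3+(v-206)*-.015,v) for v in range(208,243,2)])
c=P.mean(0); d=np.linalg.svd(P-c)[2][0]; d*=-np.sign(d[2]); print('d',d,'tilt',np.degrees(np.arccos(-d[2])),'az',np.degrees(np.arctan2(d[1],d[0])), 'res',np.std((P-c)-np.outer((P-c)@d,d)))
print('pts',P[0],P[-1]); T=px(f,319,254); print('tail surf',T)
print('tri3',tri([(f,319,254),(t,429.2,257)]),tri([(f,319,254),(s,389,205.2)]),'tip',tri([(f,320,204),(t,415,226)]))
tail=tri([(f,319,254),(t,429.2,257),(s,389,205.2)]);print(tail)
print('axis from surface: shift along', )
print(tool()[2]['qpos'].round(2) if hasattr(tool()[2]['qpos'],'round') else tool()[2]['qpos'])
E
```

```text
d [ 0.60274542  0.07875895 -0.79403714] tilt 37.43559443167632 az 7.444491787815099 res 9.455014200066877e-05
pts [ 0.54474184 -0.43874372  0.04630832] [ 0.48894476 -0.44603479  0.11984589]
tail surf [ 0.47983059 -0.44742471  0.12448222]
tri3 [ 0.48087713 -0.44771961  0.12245321] [ 0.48036029 -0.44737551  0.12201452] tip [ 0.55858201 -0.43738356  0.02427082]
[ 0.48081541 -0.44783304  0.12165568]
axis from surface: shift along
[ 1.35  0.58 -0.47  1.92 -0.73  0.5   0.16]
```

```bash
python3 - <<'E'
from h import *
d=np.array([.6027,.0788,-.7940]);d/=np.linalg.norm(d)
M=axes(d)@R.from_euler('z',-90,degrees=True).as_matrix(); tail=np.array([.479,-.4473,.1245])
row(tail-.07*d,M)
E
```

```text
row [0.001, -0.009, 0.108, 0.001, 0.0, -0.998]
```

```bash
python3 -m inch '[[0.001,-0.009,0.108,0,0,-0.998,0.4],[0.001,-0.009,0.108,0,0,-0.998,0.4],[0.001,-0.009,0.108,0,0,-0.998,0.4],[0.001,-0.009,0.108,0,0,-0.998,0.4],[0.001,-0.009,0.108,0,0,-0.998,0.4],[0.001,-0.009,0.108,0,0,-0.998,0.4],[0.001,-0.009,0.108,0,0,-0.998,0.4],[0.001,-0.009,0.108,0,0,-0.998,0.4],[0.001,-0.009,0.108,0,0,-0.998,0.4],[0.001,-0.009,0.108,0,0,-0.998,0.4],[0.001,-0.009,0.108,0,0,-0.998,0.4]]'; python3 - <<'E'
from h import *
d=np.array([.6027,.0788,-.7940]);d/=np.linalg.norm(d)
M=axes(d)@R.from_euler('z',-90,degrees=True).as_matrix(); tail=np.array([.479,-.4473,.1245])
row(tail+.017*d,M); print(np.round(bot.observe()['qpos'],2))
f=grab('wrist','w2');f=grab('wrist','w2'); print(proj(f,tail))
im=f['img'].astype(int); m=(im[:,:,0]>110)&(im[:,:,1]<70)&(im[:,:,2]<70)
v,u=np.where(m); k=(abs(u-proj(f,tail)[0])<100)&(abs(v-proj(f,tail)[1])<80); v,u=v[k],u[k]
for a in range(v.min(),v.max(),5): print(a,u[v==a].min(),u[v==a].max())
cv2.imwrite('pics/w2.png',f['img'][:,:,::-1])
E
```

```text
clock: 2.88
position: [0.4371, -0.4521, 0.1796]
tool_rot: [2.487, -0.001, 1.699]
force: [0.6, -0.3, 0.0]
grip_width: 0.0338
finger_force: 0.0
row [-0.003, -0.001, 0.432, 0.001, 0.0, -0.001]
[ 1.57  0.71 -0.84  1.91 -0.18  0.38  1.24]
[322.22474935 272.7266248 ]
215 326 326
220 323 327
225 324 327
230 324 328
235 324 328
240 324 329
245 324 329
250 324 329
255 324 330
260 322 330
265 317 330
270 318 329
```

```bash
python3 -m inch '[[0,0,0.15,0,0,0,0.4],[0,0,0.25,0,0,0,0.4],[0,0,0.32,0,0,0,0.4],[0,0,0.38,0,0,0,0.4],[0,0,0.432,0,0,0,0.4],[0,0,0.432,0,0,0,0.4]]'; python3 - <<'E'
from h import *
f=grab('wrist','w3');f=grab('wrist','w3')
E
```

```text
clock: 3.72
position: [0.4899, -0.4444, 0.1105]
tool_rot: [2.487, -0.001, 1.702]
force: [-0.3, -0.2, -0.7]
grip_width: 0.0346
finger_force: 0.0
```

View pics/w3.png

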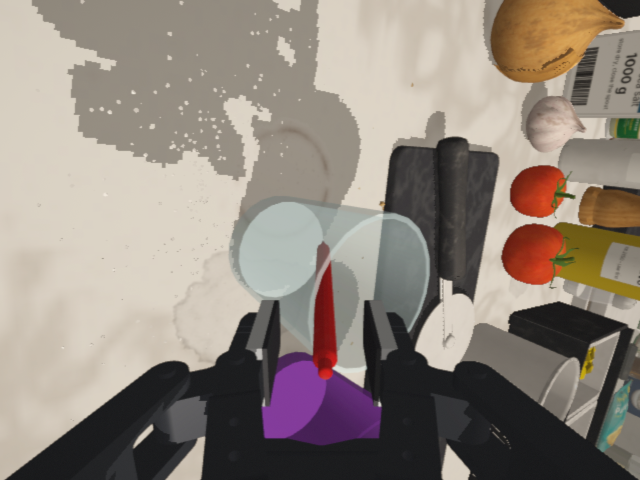

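The pen lies between the fingers, with its tail at (325,370) and its tip at (322,250). Time to close.

```bash
python3 -m inch '[[0,0,0,0,0,0,0],[0,0,0,0,0,0,0],[0,0,0,0,0,0,0],[0,0,0,0,0,0,0],[0,0,0,0,0,0,0]]' 60
```

```text
clock: 4.45
position: [0.4898, -0.445, 0.1112]
tool_rot: [2.486, 0.0, 1.701]
force: [1.9, -1.2, 4.5]
grip_width: 0.0075
finger_force: 58.5
```

```bash
python3 -m inch '[[0,0,-0.05,0,0,0,0],[0,0,-0.1,0,0,0,0],[0,0,-0.2,0,0,0,0],[0,0,-0.3,0,0,0,0],[0,0,-0.4,0,0,0,0],[0,0,-0.5,0,0,0,0],[0,0,-0.6,0,0,0,0],[0,0,-0.7,0,0,0,0],[0,0,-0.7,0,0,0,0]]' 60; python3 - <<'E'
from h import *
f=grab('wrist','w4');f=grab('wrist','w4')
pos,rpy,_=tool();M=R.from_euler('xyz',rpy).as_matrix()
print('ideal tail',proj(f,pos-.017*M[:,2]),'tip',proj(f,pos+.128*M[:,2]))
E
```

```text
clock: 5.58
position: [0.4041, -0.4569, 0.2231]
tool_rot: [2.487, 0.001, 1.7]
force: [-0.4, 0.1, -0.6]
grip_width: 0.0076
finger_force: 58.5
ideal tail [323.31368346 369.37200414] tip [322.44963053 237.81573853]
```

View pics/w4.png

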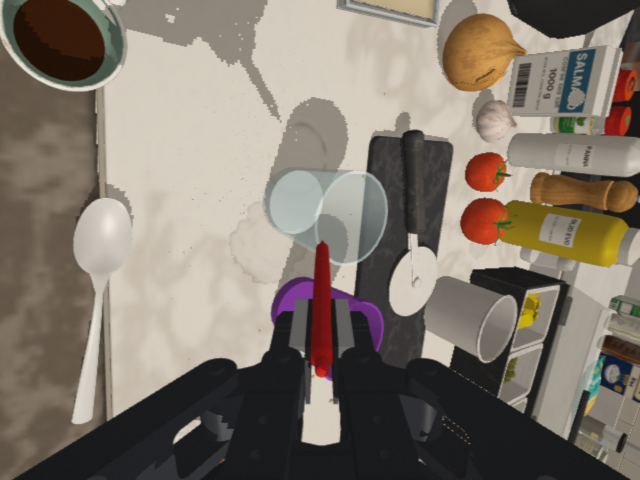

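The pen is held straight in line with the tool: tail at (322,372), tip at (322,242). The glass still stands. Next I'll measure the tip in the tool frame and plan a hover over the timer.

```bash
cat >> h.py <<'E'
def ntimer(tilt=26,yaw=-6):
    a,b=np.radians(tilt),np.radians(yaw); return np.array([-np.sin(a)*np.cos(b),-np.sin(a)*np.sin(b),np.cos(a)])
def spin(d,yaw): return axes(d,yaw)@R.from_euler('z',-90,degrees=True).as_matrix()
E
python3 - <<'E'
from h import *
f=load('w4'); im=f['img'].astype(int); m=(im[:,:,0]>100)&(im[:,:,1]<70)&(im[:,:,2]<70)
m[:, :295]=0;m[:,350:]=0;m[:225]=0;m[385:]=0
pts=[]
pos,rpy,_=tool();M=R.from_euler('xyz',rpy).as_matrix()
for v in range(232,380,4):
    u=np.where(m[v])[0]
    if len(u):
        z=f['z_map'][v,int(u.mean())]; q=M.T@(px(f,u.mean(),v,z)-pos); print(v,u.min(),u.max(),(q*1000).round(1))
rec=np.array([.582,.0036,.030]); n=ntimer(); T=rec+n*.228
r=row(T,spin(-n,np.radians(-6)))
E
```

```text
244 319 326 [  2.8   0.2 106. ]
248 316 327 [ 3.4  0.4 96.7]
252 321 328 [ 2.9  1.1 90.9]
256 322 328 [ 3.   1.4 83.7]
260 315 328 [ 3.3  0.4 76.3]
264 322 328 [ 2.9  1.3 71.3]
268 321 329 [ 2.9  1.2 65.4]
272 314 329 [ 2.9  0.6 59.8]
276 314 329 [ 3.4  0.6 53.5]
280 321 329 [ 3.1  1.1 49.3]
284 321 329 [ 3.3  1.  44.1]
288 321 330 [ 2.8  1.3 40.5]
292 321 330 [ 2.8  1.2 36.2]
296 321 330 [ 3.5  1.2 30.7]
300 321 330 [ 3.   1.1 27.8]
304 321 330 [ 3.1  1.1 23.7]
308 321 330 [ 3.2  1.1 20. ]
312 321 330 [ 3.6  1.  15.7]
316 321 330 [ 3.   1.  13.5]
320 321 330 [ 3.1  1.  10. ]
324 321 330 [2.8 0.9 7.5]
328 321 330 [3.2 0.9 3.9]
332 321 330 [2.9 0.9 1.5]
336 320 331 [ 2.9  0.9 -1.3]
340 320 331 [ 3.3  0.8 -4.6]
344 321 331 [ 2.7  1.  -6.2]
348 316 331 [ 3.1  0.1 -9.3]
352 312 331 [  2.9  -0.6 -11.4]
356 311 331 [  0.8  -0.7 -10.7]
360 311 331 [  1.2  -0.3 -13.5]
364 312 331 [  1.6  -0.3 -16.3]
368 315 328 [  0.7  -0.6 -17.2]
372 316 328 [ -1.3  -0.4 -16.7]
376 321 322 [ -2.3  -0.6 -17.4]
row [2.28, 0.587, 0.369, 0.127, -0.079, 0.127]
```

```bash
python3 -m inch '[[1,0.2,0,0.127,-0.079,0.127,0],[1,0.2,0,0.127,-0.079,0.127,0],[1,0.2,0,0.127,-0.079,0.127,0],[1,0.2,0,0.127,-0.079,0.127,0],[1,0.2,0,0.127,-0.079,0.127,0],[1,0.2,0,0.127,-0.079,0.127,0]]' 60;  python3 - <<'E'
from h import *
rec=np.array([.582,.0036,.030]); n=ntimer(); T=rec+n*.228
r=row(T,spin(-n,np.radians(-6))); print(np.round(bot.observe()['qpos'],2))
E
```

```text
clock: 6.42
position: [0.4108, -0.2535, 0.2463]
tool_rot: [2.687, 0.0, 1.468]
force: [0.4, -1.0, -0.1]
grip_width: 0.0074
finger_force: 58.6
row [1.368, 0.172, 0.147, 0.0, -0.0, 0.001]
[ 1.11  0.2  -0.63  2.24 -0.2   0.32  0.59]
```

```bash
python3 -m inch '[[0.9,0.172,0.1,0,0,0,0],[0.9,0.172,0.1,0,0,0,0],[0.9,0.172,0.1,0,0,0,0],[0.9,0.172,0.1,0,0,0,0]]'; python3 -m inch '[[0.468,0,0.047,0,0,0,0],[0.468,0,0.047,0,0,0,0],[0.468,0,0.047,0,0,0,0],[0.468,0,0.047,0,0,0,0]]';  python3 - <<'E'
from h import *
rec=np.array([.582,.0036,.030]); n=ntimer(); T=rec+n*.228
r=row(T,spin(-n,np.radians(-6))); print(np.round(bot.observe()['qpos'],2))
f=grab('wrist','w5');f=grab('wrist','w5');print(proj(f,rec))
pos,rpy,_=tool();M=R.from_euler('xyz',rpy).as_matrix(); print('tip',proj(f,pos+M@[-.0018,0,.128]))
E
```

```text
clock: 6.92
position: [0.4603, -0.109, 0.2423]
tool_rot: [2.694, 0.001, 1.464]
force: [1.1, -0.3, 0.3]
grip_width: 0.0074
finger_force: 58.6
clock: 7.42
position: [0.4741, -0.0155, 0.2336]
tool_rot: [2.694, 0.002, 1.468]
force: [0.1, -0.6, -1.4]
grip_width: 0.0074
finger_force: 58.6
row [0.151, 0.027, 0.006, -0.004, 0.0, 0.002]
[ 0.03  0.15 -0.22  2.32  0.59  0.28 -0.82]
[329.81572653 171.74152477]
tip [322.33211183 242.18238922]
```

View pics/w5.png

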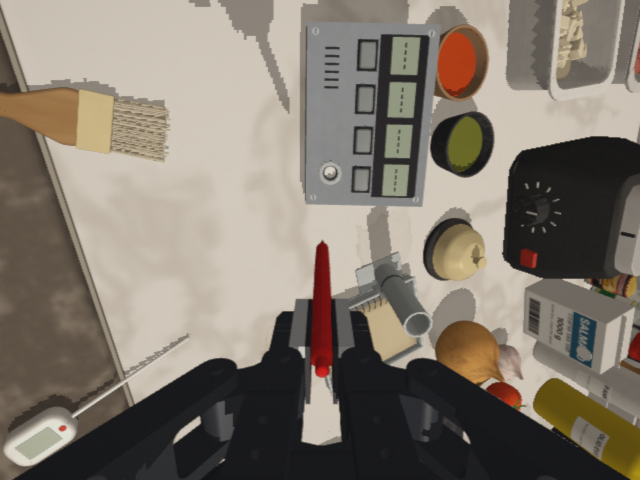

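The timer fills the upper middle, with its recess at (330,172), right where predicted. The tube mouth is at (418,322). Now a refined fit of the face plane, the recess centre and the tube.

```bash
python3 - <<'E'
from h import *
f=load('w5');t=load('top0')
uu,vv=np.meshgrid(np.arange(640),np.arange(480)); fl,Rm,tv=cam(f); Z=f['z_map']
C=np.stack([(uu-f['cx'])/fl*Z,(vv-f['cy'])/fl*Z,Z],-1); W=(C-tv)@Rm
m=np.zeros((480,640),bool); m[40:155,308:324]=1; m[185:192,310:345]=1; m&=Z>0
P=W[m];c=P.mean(0);n=np.linalg.svd(P-c)[2][2];n*=np.sign(n[2]);print('n',n,'tilt',np.degrees(np.arccos(n[2])),'yaw',np.degrees(np.arctan2(-n[1],-n[0])),'res',np.std((P-c)@n))
h=(W-c)@n*1000
print('height mm'); print(h[158:188:2,316:346:2].round(0).astype(int))
g=cv2.cvtColor(f['img'],cv2.COLOR_RGB2GRAY); print(g[158:188:2,316:346:2])
o,d=ray(f,330,172); print('circ cand',[ (o+d*(((c+n*.0015-o)@n)/(d@n))).round(4)])
o,d=ray(t,212,220); print('top cand',(o+d*(((c-n*.004-o)@n)/(d@n))).round(4))
cr=cv2.resize(f['img'][150:195,300:360,::-1],None,fx=6,fy=6,interpolation=cv2.INTER_CUBIC);c2=cv2.resize(f['img'][295:345,385:445,::-1],None,fx=6,fy=6,interpolation=cv2.INTER_CUBIC)
cv2.imwrite('pics/m3.png',np.vstack([cr,c2]))
E
```

```text
n [-0.4355224   0.05613179  0.8984261 ] tilt 26.04804949772683 yaw -7.34401326342295 res 0.0007782492730472061
height mm
[[  0   0  -1  -1   0   0   1  -1   1  -1   0   0   0   0  -1]
 [  1   0   1   0  -1   0   0   0   0   0   0   0   0   0   0]
 [  0   1   0   0   1   2   3   1   2   0  -1   1   0   0   1]
 [  0  -1  -1   0   2   0   1   1   1  -1   2  -1  -1  -1   0]
 [  0   0   0   2   2   2  -9  -6 -10   1   2   1   0   0   0]
 [  0  -1   2   1   1  -6  -6  -6  -6  -5   0   1   1   0   0]
 [  1  -1   2   3 -11  -7  -6  -5  -5  -6 -11   1   2   1  -1]
 [  1   1   1   2  -7  -6  -7  -7  -6  -8 -11   2   2  -1   0]
 [ -1   0   2   0 -11  -6  -4  -7  -5  -6 -10   1   2   0   0]
 [  1   0   1   1  -4  -6  -5  -6  -7 -11  -2   0   0  -1   0]
 [  0   0   1   1   1  -5 -11 -10  -9  -3   1   1   1   0  -1]
 [ -1   2   0   1   0   2  -3   0   0   0   2   1   0  -1   0]
 [  0  -1   0   1   2   1   1   2   2   1   1   2   0  -1   2]
 [  0   1   0   0   0   0   1   1   0   0   0   1  -1   0  -1]
 [  0   0   0   0   0   2  -1  -2   0  -1   0  -1  -1   0  -1]]
[[139 137 137 136 135 134 134 135
[... 288 characters left out ...]
138 151 171 134 175 206 208 206 161 146 173 157 136 136]
 [139 138 163 161 129 204 207 209 208 194  78 170 164 137 136]
 [140 140 164 148 152 207 204 206 195 146  71 155 169 138 135]
 [139 136 162 149 132 200 144 141 146 128  61 154 169 139 135]
 [137 136 163 163  85 101 133 135 131  80  82 171 168 138 137]
 [137 137 147 169 132  78  64  67  57  74 158 176 154 138 138]
 [137 137 139 166 168 163 103  92 108 146 175 175 140 138 136]
 [137 137 136 140 166 171 170 171 174 173 165 138 136 137 136]
 [137 137 136 136 139 144 157 168 160 142 136 136 136 136 135]
 [138 137 136 136 137 138 139 138 137 137 136 136 137 136 136]]
circ cand [array([0.5799, 0.0043, 0.0346])]
top cand [0.5813 0.0031 0.0293]
```

View pics/m3.png

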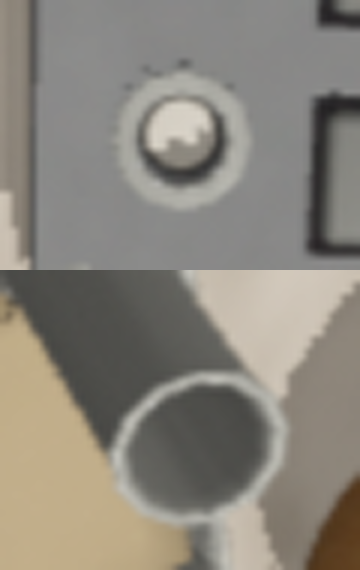

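The crop shows the bezel centre at wrist (330.2,173.1) and the tube mouth centre at (417.8,324.2).

```bash
cat >> h.py <<'E'
N=ntimer(26,-7); TIP=np.array([-.0018,0,.128]); REC=None
E
python3 - <<'E'
from h import *
f=load('w5');t=load('top0');s=load('scene0')
c=None
fl,Rm,tv=cam(f)
vs=[(u,v) for v in list(range(40,155,3))+[187,190] for u in range(308,324,2)]
P=np.array([px(f,u,v) for u,v in vs]);P=P[np.all(np.isfinite(P),1)];c=np.median(P,0)
k=np.median((P-P.mean(0))@N); c=P.mean(0)+k*N
o,d=ray(f,330.2,173.1); rec=o+d*(((c+N*.0015-o)@N)/(d@N)); print('REC',rec.round(4), 'tri w top (mid-depth)',tri([(f,330.2,173.1),(t,212,220)]).round(4))
print('mouth',atz(f,417.8,324.2,.106).round(4),'tri',tri([(f,417.8,324.2),(t,272,193.4)]).round(4),tri([(f,417.8,324.2),(s,280.7,248.9)]).round(4))
print('rim depth z', [px(f,u,v).round(4).tolist() for u,v in [(405,326),(431,322),(418,313)]])
M=spin(-N,np.radians(-7)); T=rec+.02*N-M@TIP; row(T,M)
E
```

```text
REC [0.5801 0.0033 0.0345] tri w top (mid-depth) [0.581  0.0027 0.0322]
mouth [ 0.6198 -0.1309  0.106 ] tri [ 0.6224 -0.1342  0.1022] [ 0.5991 -0.1089  0.1327]
rim depth z [[0.6091, -0.1314, 0.1015], [0.6324, -0.1315, 0.1089], [0.6207, -0.1199, 0.1053]]
row [0.173, 0.031, 0.383, -0.004, -0.004, 0.01]
```

```bash
python3 -m inch '[[0.173,0.031,0.1,0,0,0.01,0],[0.173,0.031,0.2,0,0,0.01,0],[0.173,0.031,0.3,0,0,0.01,0],[0.173,0.031,0.383,0,0,0.01,0],[0.173,0.031,0.383,0,0,0.01,0]]';  python3 - <<'E'
from h import *
rec=np.array([.5801,.0033,.0345])
M=spin(-N,np.radians(-7)); T=rec+.02*N-M@TIP; row(T,M); print(np.round(bot.observe()['qpos'],2))
f=grab('wrist','w6');f=grab('wrist','w6');print(proj(f,rec))
pos,rpy,_=tool();M=R.from_euler('xyz',rpy).as_matrix(); print('tip',proj(f,pos+M@TIP))
a=cv2.resize(f['img'][190:260,275:375,::-1],None,fx=8,fy=8,interpolation=cv2.INTER_CUBIC); cv2.imwrite('pics/m4.png',a)
E
```

```text
clock: 8.15
position: [0.5157, 0.0123, 0.1669]
tool_rot: [2.695, -0.004, 1.45]
force: [-0.2, 0.5, -0.9]
grip_width: 0.008
finger_force: 58.6
row [0.004, 0.002, -0.003, -0.004, -0.003, -0.0]
[-0.21  0.35 -0.02  2.3   1.16  0.16 -1.47]
[323.65838739 232.87017446]
tip [322.86568752 240.83367626]
```

View pics/m4.png

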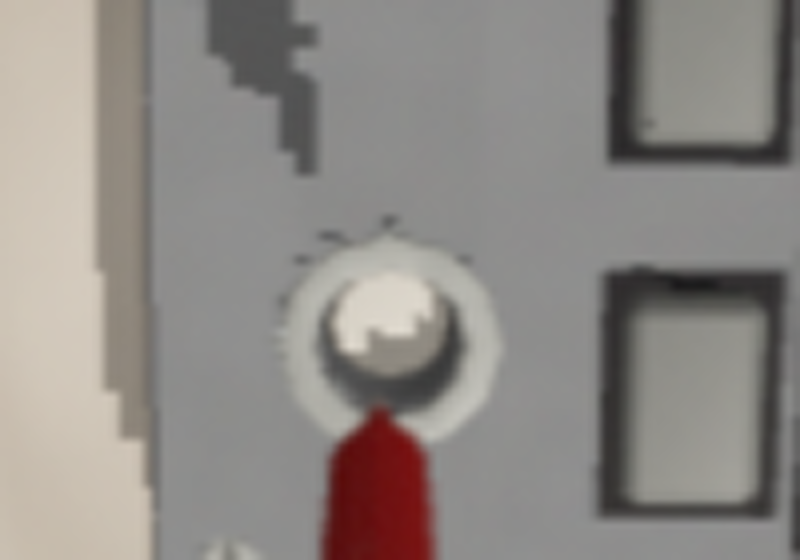

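The tip at (322.1,240.6) lines up with the bezel centre at (323.6,232.3) to within 1 mm, as predicted. I'll go in to 5 mm below the mouth first.

```bash
sed -i 's/TIP=np.array(\[-.0018,0,.128\])/TIP=np.array([-.0018,-.0005,.128])/' h.py; cat > chk.py <<'E'
from h import *
import sys
rec=np.array([.5801,.0033,.0345])
M=spin(-N,np.radians(-7)); T=rec+float(sys.argv[1])*N-M@TIP; row(T,M); s=bot.observe(); print(np.round(s['qpos'],2))
pos,rpy,_=tool();M1=R.from_euler('xyz',rpy).as_matrix(); print('tip rel mouth mm (timer x,y,z)',((pos+M1@TIP-rec)@np.c_[np.cross(np.array([np.sin(np.radians(7)),np.cos(np.radians(7)),0]),N),[np.sin(np.radians(7)),np.cos(np.radians(7)),0],N]*1000).round(2), 'tilt err',np.degrees(np.arccos(min(1,-M1[:,2]@N))))
E
python3 -m inch '[[0.004,0.005,0.04,-0.003,-0.003,0,0],[0.004,0.005,0.08,-0.003,-0.003,0,0],[0.004,0.005,0.12,-0.003,-0.003,0,0],[0.004,0.005,0.12,-0.003,-0.003,0,0],[0.004,0.005,0.12,-0.003,-0.003,0,0]]'; python3 chk.py -0.0118
```

```text
clock: 8.88
position: [0.5272, 0.013, 0.1474]
tool_rot: [2.687, -0.001, 1.449]
force: [-0.1, 0.1, -0.3]
grip_width: 0.0076
finger_force: 58.6
row [-0.007, -0.004, 0.044, 0.0, -0.001, 0.0]
[-0.19  0.4  -0.05  2.29  1.5   0.17 -1.81]
tip rel mouth mm (timer x,y,z) [ 0.79  1.57 -3.02] tilt err 0.07762370767402012
```

```bash
python3 -m inch '[[-0.005,-0.004,0.01,0,0,0,0],[-0.006,-0.004,0.02,0,0,0,0],[-0.006,-0.004,0.03,0,0,0,0],[-0.006,-0.004,0.035,0,0,0,0],[-0.006,-0.004,0.035,0,0,0,0],[-0.006,-0.004,0.035,0,0,0,0]]'; python3 chk.py -0.0118
```

```text
clock: 9.62
position: [0.5295, 0.0119, 0.1402]
tool_rot: [2.688, -0.001, 1.45]
force: [-0.1, 0.3, 2.9]
grip_width: 0.0076
finger_force: 58.9
row [-0.003, 0.001, 0.007, -0.0, -0.001, 0.0]
[-0.17  0.42 -0.07  2.29  1.6   0.17 -1.9 ]
tip rel mouth mm (timer x,y,z) [ -0.26   0.79 -10.5 ] tilt err 0.08845945021074197
```

```bash
python3 -m inch '[[-0.003,0,0.004,0,0,0,0],[-0.003,0,0.007,0,0,0,0],[-0.003,0,0.01,0,0,0,0],[-0.003,0,0.01,0,0,0,0]]'; python3 chk.py -0.0118
```

```text
clock: 10.12
position: [0.5303, 0.0114, 0.1386]
tool_rot: [2.688, -0.001, 1.45]
force: [-6.4, 1.0, 13.1]
grip_width: 0.0075
finger_force: 60.0
row [-0.001, 0.001, -0.003, 0.0, -0.001, 0.001]
[-0.16  0.43 -0.08  2.29  1.62  0.18 -1.92]
tip rel mouth mm (timer x,y,z) [ -0.19   0.41 -12.33] tilt err 0.11246698372544811
```

The force is 14.6 N along the face normal, well above the spring's 4 N, so the button has bottomed out. Hold, then withdraw.

```bash
python3 -m inch '[[0,0,0,0,0,0,0],[0,0,0,0,0,0,0],[0,0,0,0,0,0,0],[0,0,0,0,0,0,0],[0,0,0,0,0,0,0],[0,0,0,0,0,0,0],[0,0,0,0,0,0,0],[0,0,0,0,0,0,0],[0,0,0,0,0,0,0],[0,0,0,0,0,0,0],[0,0,0,0,0,0,0],[0,0,0,0,0,0,0]]'; python3 -m inch '[[0,0,-0.03,0,0,0,0],[0,0,-0.06,0,0,0,0],[0,0,-0.12,0,0,0,0],[0,0,-0.2,0,0,0,0],[0,0,-0.35,0,0,0,0],[0,0,-0.5,0,0,0,0],[0,0,-0.65,0,0,0,0],[0,0,-0.65,0,0,0,0]]'
python3 - <<'E'
from h import *
f=grab('wrist','w7');f=grab('wrist','w7')
pos,rpy,s=tool();M=R.from_euler('xyz',rpy).as_matrix(); print('tip',proj(f,pos+M@TIP),'tail',proj(f,pos+M@[-.0018,0,-.017]),np.round(s['qpos'],2))
im=f['img'].astype(int); m=(im[:,:,0]>100)&(im[:,:,1]<70)&(im[:,:,2]<70); m[:,:295]=0;m[:,350:]=0;m[:225]=0;m[385:]=0
for v in (240,242,244,248,260,280,300,372,376):
    u=np.where(m[v])[0]; print(v,(u.min(),u.max()) if len(u) else None)
mouth=np.array([.6205,-.1315,.105])
uu=[]; print('mouth px',proj(f,mouth))
# tray yaw: from wrist view w5 depth of tube outer? use top picture tray edges
t=load('top0'); e=np.array([atz(t,255+u/5,160+v/5,.016) for u,v in[(150,375-300),(338,340-300),(335+40,575-300),(165,595-300)]]);print(e.round(3))
E
```

```text
clock: 11.62
position: [0.5303, 0.0114, 0.1386]
tool_rot: [2.688, -0.001, 1.45]
force: [-6.2, 0.9, 13.3]
grip_width: 0.0074
finger_force: 60.0
clock: 12.62
position: [0.4737, 0.0177, 0.2568]
tool_rot: [2.685, -0.001, 1.449]
force: [0.5, -0.8, -0.6]
grip_width: 0.0074
finger_force: 58.6
tip [320.81261771 240.76848361] tail [322.07361077 374.53631753] [ 0.07  0.12 -0.37  2.29  0.62  0.38 -0.95]
240 None
242 (np.int64(321), np.int64(323))
244 (np.int64(319), np.int64(325))
248 (np.int64(321), np.int64(327))
260 (np.int64(321), np.int64(328))
280 (np.int64(321), np.int64(329))
300 (np.int64(321), np.int64(330))
372 (np.int64(316), np.int64(328))
376 (np.int64(319), np.int64(324))
mouth px [404.02751415 340.43060705]
[[ 0.68  -0.156  0.016]
 [ 0.694 -0.24   0.016]
 [ 0.588 -0.253  0.016]
 [ 0.582 -0.161  0.016]]
```

```bash
python3 - <<'E'
from h import *
from scipy.optimize import least_squares
f=load('w5'); Z=f['z_map']; fl,Rm,tv=cam(f)
uu,vv=np.meshgrid(np.arange(640),np.arange(480))
W=(np.stack([(uu-f['cx'])/fl*Z,(vv-f['cy'])/fl*Z,Z],-1)-tv)@Rm
m0=np.array([.6205,-.1315,.105]); a0=np.array([-.306,-.04,.951])
def dist(p,P):
    a=np.array([p[2],p[3],1.]);a/=np.linalg.norm(a); q=P-np.array([p[0],p[1],.105]); return np.linalg.norm(q-np.outer(q@a,a),axis=1),q@a
p=[.6205,-.1315,a0[0]/a0[2],a0[1]/a0[2]]
P=W[(Z>0)&(W[:,:,2]>.025)&(W[:,:,2]<.095)]
for tol in (.006,.003,.003,.002):
    d,s=dist(p,P); k=abs(d-.013)<tol; p=least_squares(lambda q:dist(q,P[k])[0]-.013,p,loss='soft_l1',f_scale=.0007).x; print(k.sum(),np.round(p,4),'lean',np.degrees(np.arctan(np.hypot(p[2],p[3]))),'az',np.degrees(np.arctan2(-p[3],-p[2])))
a=np.array([p[2],p[3],1.]);a/=np.linalg.norm(a)
u,v=proj(f,m0-.1*a); print('foot px',u,v)
E
```

```text
1248 [ 0.6211 -0.1316 -0.3206 -0.0271] lean 17.83299580352306 az 4.828368172210385
1216 [ 0.6211 -0.1318 -0.3202 -0.0295] lean 17.825816753849196 az 5.271632165442134
1209 [ 0.6211 -0.1318 -0.3203 -0.0302] lean 17.83439447504166 az 5.388503575674971
1087 [ 0.6211 -0.1323 -0.3203 -0.0397] lean 17.888584629191282 az 7.064210074818479
foot px 385.2898239961534 274.22211023078256
```

```bash
cat > chk2.py <<'E'
from h import *
import sys
mouth=np.array([.6211,-.132,.105]); a=np.array([-.3055,-.035,.9516]);a/=np.linalg.norm(a)
M=spin(-a,np.radians(6.5)); T=mouth+float(sys.argv[1])*a-M@TIP; row(T,M); s=bot.observe(); print(np.round(s['qpos'],2))
pos,rpy,_=tool();M1=R.from_euler('xyz',rpy).as_matrix(); e=M1.T@(pos+M1@TIP-mouth); print('tip rel mouth, tool axes mm',(e*1000).round(1),'tilt err deg',np.degrees(np.arccos(min(1,-M1[:,2]@a))).round(2))
E
python3 chk2.py 0.035
```

```text
row [-0.702, 0.532, 0.229, 0.09, 0.056, -0.139]
[ 0.07  0.12 -0.37  2.29  0.62  0.38 -0.95]
tip rel mouth, tool axes mm [128.9 -82.5 -78.8] tilt err deg 9.47
```

```bash
python3 -m inch '[[-0.3,0.25,0,0.09,0.056,-0.139,0],[-0.5,0.4,0.05,0.09,0.056,-0.139,0],[-0.702,0.532,0.1,0.09,0.056,-0.139,0],[-0.702,0.532,0.15,0.09,0.056,-0.139,0],[-0.702,0.532,0.2,0.09,0.056,-0.139,0],[-0.702,0.532,0.229,0.09,0.056,-0.139,0],[-0.702,0.532,0.229,0.09,0.056,-0.139,0],[-0.702,0.532,0.229,0.09,0.056,-0.139,0]]'; python3 chk2.py 0.02
```

```text
clock: 13.72
position: [0.5713, -0.1343, 0.2602]
tool_rot: [2.831, -0.001, 1.687]
force: [-0.6, -0.4, 0.6]
grip_width: 0.0076
finger_force: 58.6
row [-0.008, 0.001, 0.075, -0.001, -0.001, 0.001]
[ 0.52  0.35 -0.43  1.91  0.12  0.61  0.16]
tip rel mouth, tool axes mm [  1.9  -0.3 -35. ] tilt err deg 0.12
```

The tip is 35 mm above the mouth and within 2 mm of the axis; the bore leaves 5 mm. I'll insert with the lateral correction and watch the force.

```bash
python3 -m inch '[[-0.008,0,0.05,0,0,0,0],[-0.009,0,0.1,0,0,0,0],[-0.009,0,0.15,0,0,0,0],[-0.009,0,0.2,0,0,0,0],[-0.009,0,0.25,0,0,0,0],[-0.009,0,0.25,0,0,0,0]]'; python3 chk2.py -0.09
```

```text
clock: 14.48
position: [0.5869, -0.1351, 0.212]
tool_rot: [2.831, -0.002, 1.685]
force: [0.3, 0.9, 0.8]
grip_width: 0.0073
finger_force: 58.6
row [0.004, 0.002, 0.372, -0.001, -0.001, 0.0]
[ 0.48  0.44 -0.39  1.93  0.17  0.51  0.12]
tip rel mouth, tool axes mm [-0.8 -0.5 15.7] tilt err deg 0.15
```

```bash
python3 -m inch '[[0.004,0.002,0.06,0,0,0,0],[0.004,0.002,0.12,0,0,0,0],[0.004,0.002,0.18,0,0,0,0],[0.004,0.002,0.24,0,0,0,0],[0.004,0.002,0.3,0,0,0,0],[0.004,0.002,0.35,0,0,0,0],[0.004,0.002,0.39,0,0,0,0],[0.004,0.002,0.4,0,0,0,0],[0.004,0.002,0.4,0,0,0,0]]'; python3 chk2.py -0.1
```

```text
clock: 15.6
position: [0.6117, -0.1316, 0.137]
tool_rot: [2.83, -0.001, 1.685]
force: [-0.1, 0.2, -0.5]
grip_width: 0.0074
finger_force: 58.6
row [0.002, -0.003, 0.026, -0.0, -0.001, 0.0]
[ 0.39  0.57 -0.32  1.93  0.24  0.37  0.05]
tip rel mouth, tool axes mm [-0.3  0.5 94.7] tilt err deg 0.08
```

```bash
python3 -m inch '[[0,0,0.012,0,0,0,0],[0,0,0.024,0,0,0,0],[0,0,0.024,0,0,0,0],[0,0,0.024,0,0,0,0.2],[0,0,0.024,0,0,0,0.4],[0,0,0.024,0,0,0,0.4],[0,0,0.024,0,0,0,0.4],[0,0,-0.04,0,0,0,0.4],[0,0,-0.1,0,0,0,0.4],[0,0,-0.2,0,0,0,0.4],[0,0,-0.35,0,0,0,0.4],[0,0,-0.5,0,0,0,0.4],[0,0,-0.65,0,0,0,0.4],[0,0,-0.65,0,0,0,0.4]]'; python3 - <<'E'
from h import *
mouth=np.array([.6211,-.132,.105]); a=np.array([-.3055,-.035,.9516])
f=grab('wrist','w8');f=grab('wrist','w8'); t=grab('top','top8')
for n,g in(('wrist',f),('top',t)):
    im=g['img'].astype(int); m=(im[:,:,0]>100)&(im[:,:,1]<75)&(im[:,:,2]<75); e=proj(g,mouth+.043*a); b=proj(g,mouth)
    uu,vv=np.meshgrid(np.arange(640),np.arange(480)); k=m&(np.hypot(uu-e[0],vv-e[1])<60)
    print(n,'pred tail',e,'mouth',b,'red',k.sum(),(uu[k].min(),uu[k].max(),vv[k].min(),vv[k].max()) if k.any() else None)
    z=np.array([px(g,u,v) for u,v in zip(uu[k],vv[k])]); 
    if len(z): print('z top',np.percentile(z[:,2],[2,50,98]).round(3), z[z[:,2]>np.percentile(z[:,2],85)].mean(0).round(4))
print('pred tail',(mouth+.043*a).round(4))
t0=load('top0'); A=t['img'][205:265,380:450].astype(int);B=t0['img'][205:265,380:450].astype(int); print('glass diff',abs(A-B).mean(), cv2.phaseCorrelate(A[:,:,2].astype(float),B[:,:,2].astype(float)))
E
```

```text
clock: 17.35
position: [0.5722, -0.1369, 0.2639]
tool_rot: [2.826, 0.001, 1.684]
force: [0.1, -1.4, 0.4]
grip_width: 0.0341
finger_force: 0.0
wrist pred tail [319.67795136 242.64648061] mouth [319.86823032 225.38585369] red 260 (np.int64(302), np.int64(320), np.int64(212), np.int64(245))
z top [0.077 0.128 0.144] [ 0.5981 -0.1325  0.1492]
top pred tail [269.56151486 195.92026135] mouth [270.66558064 193.5602453 ] red 0 None
pred tail [ 0.608  -0.1335  0.1459]
glass diff 5.241428571428571 ((-0.009947510607744903, 0.07525886508613411), 0.8172625589993074)
```

The pen's tail is at z ≈ 0.146, as predicted for a pen standing on the tube floor. The glass is unmoved and the gripper is clear.

```bash
python3 -m inch '[[0,0,-0.1,0,0,0,0.4],[0,0,-0.1,0,0,0,0.4],[0,0,-0.1,0,0,0,0.4],[0,0,-0.1,0,0,0,0.4]]'; python3 -c "
from workcell import bot; print(bot.job_done())"
```

```text
clock: 18.0
position: [0.5659, -0.1369, 0.2788]
tool_rot: [2.831, -0.002, 1.685]
force: [0.6, -0.8, -1.1]
grip_width: 0.0342
finger_force: 0.0
the job is handed in; nothing more can be done
None
```

I handed the job in at 18 s, with no verdict returned: the clear button was held down to its stop with the pen tip for about 1.5 s, with no sign of contact with the channel keys. The pen stands tip-down in the tube, and the glass has not moved.

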